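Crank the bottle carousel on by one place

ROBOT

A 7-joint arm with a two-finger parallel gripper is mounted at the origin on the work surface. World frame = base frame: x ahead of the robot, y to its left, z up, the work surface at z = 0. Lengths are in m, angles in rad, forces in N, time in s.
With the tool pointing down it reaches from about 0.425 to 1.025 m from the base axis. Payload 3.6 kg.
Tool frame: the origin (TCP) lies between the finger pads; the fingertips stand 19 mm ahead of it and the grasp point (between the pads) is the TCP (bot.nose_length is the distance from the TCP to the fingertips, in m); z points along the fingers, x is the direction in which the jaws open and shut, and the axes are right-handed (so a half turn about z gives the same grasp; the last joint's range is limited). The gripper opens to 85 mm and grips with 20 to 120 N. Pads are 22 mm wide; open, the fingers measure 114 mm over their backs; the gripper's body (76 mm by 85 mm) begins 54 mm behind the grasp point. The pads swing forward as they close: fully open they stand 13 mm farther back than shut.
Start: joints at [-1.397, 0.591, 0.048, 1.609, -0.033, 0.943, -0.034], TCP at [0.191, 0.699, 0.224] pointing down, gripper open.
Joint ranges: [-2.69, 2.69], [-0.47, 2.24], [-1.27, 1.36], [0.19, 2.51], [-1.53, 4.68], [0.08, 2.07], [-3.09, 3.09]. Speed limits (rad/s): [2.57, 2.57, 3.14, 3.14, 3.14, 3.14, 3.14].

INTERFACE

Orientations are given as a 3x3 rotation matrix whose columns are the frame's x, y, z axes.
In Python, from bench import bot, snapshot, calibration, job_done gives the robot as it stands. The module is installed in compiled form; this text tells all that it offers.
- The arm moves only by the tool step_arm, never from a script. Its argument "plan" is a list of rows, each a list of 4 numbers: the shift along the world's x, y, z in cm, then the turn about the world's z in rad. In form: [[x, y, z, spin], ...]. A call has 1 to 5 rows; each row is the pose to reach, as a shift and turn from the pose commanded when the call began; what a row does not reach only later rows make up. A row lasts 1/8 s, in which the tool goes at most 62.5 mm and 10.7 degrees, less where a joint would pass 70% of its speed; a pose out of reach is approached as far as the arm can. A call with a gripper value outside its range is refused whole. "gripper" is the finger opening in cm, from 0 to 8.54, set as the call begins (left out, the last holds). The fingers move at their own pace and stop on an object; the grip force is fixed at half the most. Time passes only in rows, so rows that repeat a pose let the fingers close. It gives the time, the measured TCP pose, the force and the opening at its end, in the units of the state.
- bot.get_obs(): the state, without advancing time (a new reading comes with each control period).
- snapshot(name): name is "scene" or "top"; returns the picture (384x512x3 uint8, red, green, blue); there is no depth.
- calibration(name): a dict with "camera_matrix" (3x3 intrinsics, pixels), "camera_from_world" (4x4, takes a point from world to camera coordinates). Camera axes: x right, y up, looking along -z (the intrinsics and any distortion apply to the point x, -y, -z); pixel columns grow to the right and rows downward; lengths in m; the calibration is good to about 2 mm. A picture is of the moment at which its call begins. calibration takes no time and is no camera call.
- job_done(): hands the job in, once; it reports no verdict.
The state is a dict: "clock": time; "joints": joint angles; "qd": joint speeds; "tau": joint torques, N m; "tool_pos": TCP position; "tool_rot": TCP orientation; "force": force on the tool from outside, world axes, zero at the start; "wrist_torque": the same for the moment, N m; "grip_width": finger opening in m.
Only numpy, scipy, OpenCV 4.12 (cv2) and the standard library are available. Lean on these libraries where they do the work, as an engineer would, in place of code of your own. Each camera call takes 0.05 s, during which the arm holds its last target.

TASK

Move the bottle carousel on by one place: push the hand wheel round clockwise (seen from above) by its red handle, through exactly one full turn, so that the handle ends where it began. Only push the handle with the fingertips or the outside of the fingers: do not take it between the fingers, and do not drive the wheel by its rim or spokes. Do not touch the carousel or its bottles, leave the loose bottles, jars and tin where they stand, and finish clear of everything.

Things in the scene. Friction and masses are not known exactly. Their poses are not given: they have to be found in the camera images.
- handwheel (a joint): turn of the horizontal hand wheel about its upright axis, rad; grows as the wheel turns clockwise seen from above; starts anywhere from 0 to 4.4; one turn is 6.283. No end stop within reach. It turns stiffly (about 3 to 4 N at the handle) and stays where it is left.
- wheel_axis (a point): point on the wheel's upright axis, 125 mm above the table. Black rim of 82 mm radius and 14 mm thickness and three aluminium spokes, whose tops are 125 mm above the table; hub top 128 mm. The wheel stands on a grey pedestal.
- handle_mid (a point): middle of the handle: an upright red cylinder, 22 mm across, standing on one spoke 70 mm from the wheel's axis (centre to centre). It reaches from 128 to 180 mm above the table (thin steel neck below); this point is 155 mm above the table and goes round with the wheel. It does not spin on its own.
- handle: the red handle itself, origin at its foot, 120 mm above the table, 35 mm below point handle_mid; z up, x away from the wheel's axis.
- wheel_rim: rim and spokes of the wheel; origin on the axis, 100 mm above the table; x towards the handle, z up.
- feeder: the machine's grey housing, fixed to the table; origin on the table under the wheel's axis. Its carousel's axis stands at x = 50, y = 270 mm in this frame, to the left of the wheel as the robot sees it.
- carousel: aluminium turntable, 190 mm across, with six small green bottles standing round it (tops 136 mm above the table). Geared to the wheel: one turn of the wheel moves it on by one bottle. Origin on its axis, 58 mm above the table. Not to be touched.
- bottle_a: loose green bottle with black cap, 38 mm across, 85 mm tall, standing near the machine; origin at the centre of its underside; leave it alone.
- bottle_b: loose green bottle with black cap, 38 mm across, 85 mm tall, standing near the machine; origin at the centre of its underside; leave it alone.
- bottle_c: loose green bottle with black cap, 38 mm across, 85 mm tall, standing near the machine; origin at the centre of its underside; leave it alone.
- jar_a: loose white jar, 58 mm across, 48 mm tall, standing near the machine; origin at the centre of its underside; leave it alone.
- jar_b: loose white jar, 58 mm across, 48 mm tall, standing near the machine; origin at the centre of its underside; leave it alone.
- cap_tin: loose round tin, 72 mm across, 25 mm tall; origin at the centre of its underside; leave it alone.

How it is judged:
By the outcome, as a careful person would: the job done as asked, in the order asked, and still so for the second after the job is handed in, with the robot touching nothing.
It also fails if it takes over 58 s, if anything falls off the work surface, if the arm or the gripper's body presses on something with over 40 N, if the wrist force passes 120 N, or if a joint passes its speed limit or range.

## Working session

There is one attempt and no reset: what is moved stays moved. The work goes in short steps, Python scripts to look and compute and a tool call to move; the robot and the scene stay as the last step left them, time stands still between calls to the robot, and variables do not carry over. Pictures are saved under pics/ and viewed, and the job is handed in when it is done.

Besides the shell and the picture viewer there is one more tool, called after "Request:" as name(argument=value, ...), one argument or row to a line, values as JSON. step_arm: Moves the arm, as the interface text tells. Its arguments: {"type":"object","properties":{"plan":{"type":"array","items":{"type":"array","items":{"type":"number"}}},"gripper":{"type":"number"}},"required":["plan"]}

```bash
mkdir -p pics; python3 - <<'E'
from bench import bot, snapshot, calibration
import cv2
for n in("scene","top"):
    im=snapshot(n); cv2.imwrite(f"pics/{n}0.png",cv2.resize(im[:,:,::-1],(768,576),interpolation=cv2.INTER_CUBIC))
    c=calibration(n); print(n,c)
o=bot.get_obs(); print(o["clock"],o["tool_pos"],o["tool_rot"],o["grip_width"],bot.nose_length)
E
```

```text
scene {'camera_matrix': array([[418.40292617,   0.        , 253.72682548],
       [  0.        , 418.40292617, 188.08671888],
       [  0.        ,   0.        ,   1.        ]]), 'camera_from_world': array([[ 0.09655562,  0.99521324,  0.01508733,  0.02326279],
       [-0.76963437,  0.06504094,  0.63516345,  0.31613728],
       [ 0.63114178, -0.07294033,  0.77223038, -1.57015309],
       [ 0.        ,  0.        ,  0.        ,  1.        ]])}
top {'camera_matrix': array([[349.43998323,   0.        , 255.79611098],
       [  0.        , 349.43998323, 188.8339842 ],
       [  0.        ,   0.        ,   1.        ]]), 'camera_from_world': array([[ 1.15737675e-02, -9.99929870e-01,  2.51065175e-03,
        -8.39857054e-02],
       [ 9.81413139e-01,  1.18403713e-02,  1.91541265e-01,
        -5.14819502e-01],
       [-1.91557559e-01,  2.47132559e-04,  9.81481350e-01,
        -1.04314716e+00],
       [ 0.00000000e+00,  0.00000000e+00,  0.00000000e+00,
         1.00000000e+00]])}
0.1 [0.19093117 0.69860519 0.22336385] [[ 2.63543480e-01  9.64647420e-01 -4.35899833e-04]
 [ 9.64645320e-01 -2.63543818e-01 -2.01582610e-03]
 [-2.05944015e-03  1.10769093e-04 -9.99997873e-01]] 0.0852057117191314 0.019
```

View pics/scene0.png

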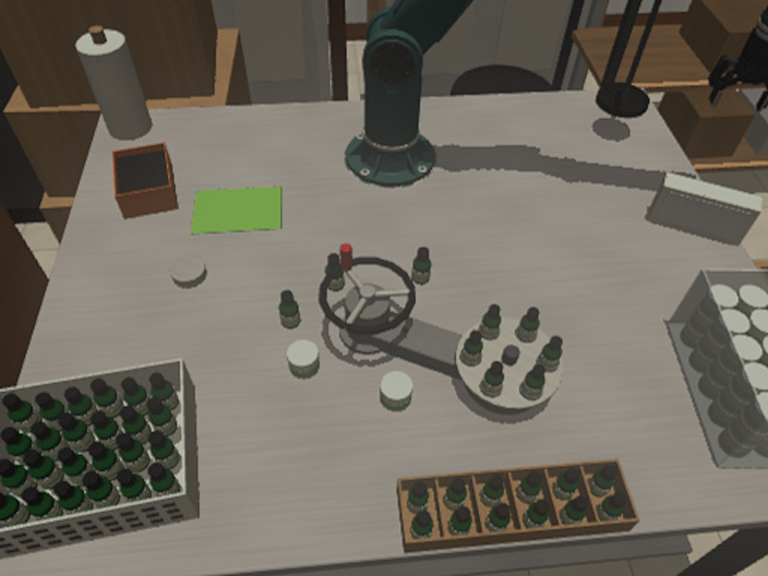

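View pics/top0.png

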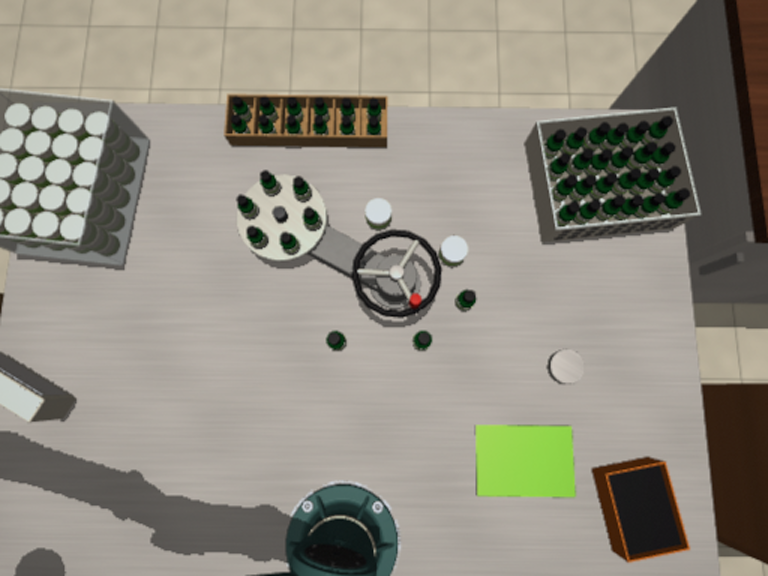

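The scene view faces the robot. The wheel is at about (367,293), with the red handle at (346,257). The top view shows the hub at about (397,272), the handle at (416,300), bottles around the near side and two jars on the far side. Next I'll enlarge the area around the wheel.

```bash
python3 - <<'E'
import cv2
from bench import snapshot
a=snapshot("top")[:,:,::-1]; b=snapshot("scene")[:,:,::-1]
cv2.imwrite("pics/t_crop.png",cv2.resize(a[120:245,205:345],None,fx=4.8,fy=4.8,interpolation=cv2.INTER_CUBIC)[:600])
cv2.imwrite("pics/s_crop.png",cv2.resize(b[150:275,170:310],None,fx=4.8,fy=4.8,interpolation=cv2.INTER_CUBIC)[:600])
E
```

```text
(no output)
```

View pics/t_crop.png

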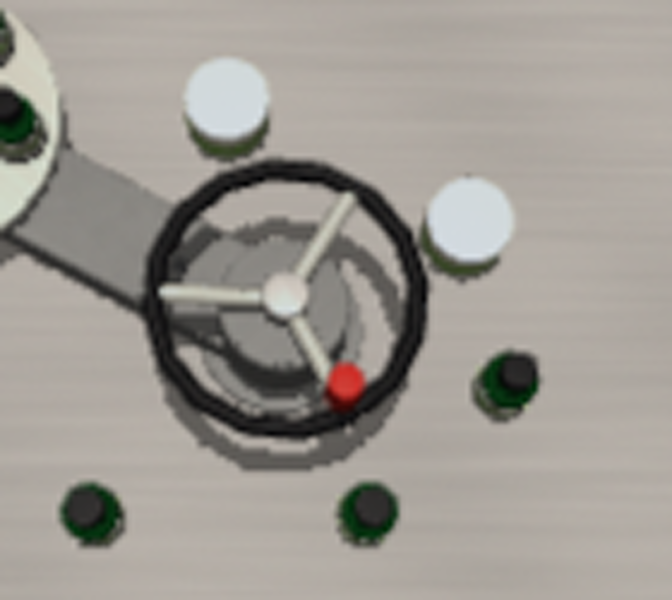

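View pics/s_crop.png

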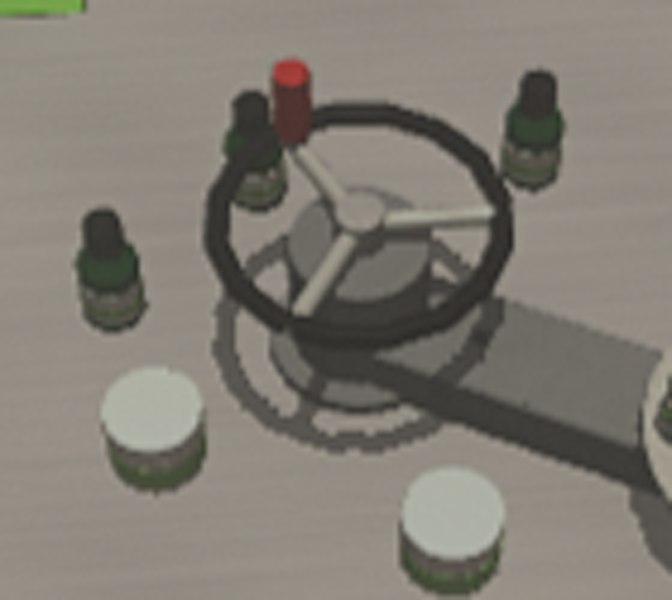

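```bash
cat > h.py <<'E'
import numpy as np
from bench import calibration
def ray(n,px,z):
    c=calibration(n);K=c["camera_matrix"];T=c["camera_from_world"]
    d=np.linalg.inv(K)@np.array([px[0],px[1],1.]); d=np.array([d[0],-d[1],-d[2]])
    R=T[:3,:3];C=-R.T@T[:3,3];w=R.T@d
    return C+w*(z-C[2])/w[2]
def proj(n,p):
    c=calibration(n);K=c["camera_matrix"];T=c["camera_from_world"]
    q=T[:3,:3]@np.array(p)+T[:3,3]; u=K@np.array([q[0],-q[1],-q[2]]); return u[:2]/u[2]
E
python3 - <<'E'
from h import *
np.set_printoptions(precision=4,suppress=True)
t=lambda x,y:((x+.5)/4.8+205-.5,(y+.5)/4.8+120-.5)
s=lambda x,y:((x+.5)/4.8+170-.5,(y+.5)/4.8+150-.5)
ht=ray("top",t(286,294),.128);hs=ray("scene",s(360,210),.128)
kt=ray("top",t(346,381),.180);ks=ray("scene",s(291,72),.180)
print("hub",ht,hs);print("handle",kt,ks)
for h,k in((ht,kt),(hs,ks)):
    d=k-h; print(np.hypot(*d[:2]),np.degrees(np.arctan2(d[1],d[0])))
for e in ((147,298),(427,298),(286,160),(286,437)): print("rim",ray("top",t(*e),.118))
for n,p,q,z in(("bot right",(519,373),(103,228),.085),("bot mid",(376,506),(251,105),.085),("bot left",(85,507),(538,84),.085),("jar far L",(227,98),(453,512),.048),("jar R",(470,220),(153,408),.048)):
    print(n,ray("top",t(*p),z)[:2],ray("scene",s(*q),z)[:2])
E
```

```text
hub [ 0.5245 -0.102   0.128 ] [ 0.5264 -0.1012  0.128 ]
handle [ 0.4628 -0.1353  0.18  ] [ 0.4657 -0.1349  0.18  ]
0.0700790078527795 -151.6806422687561
0.06940695049154516 -150.9256203332906
rim [ 0.5232 -0.0172  0.118 ]
rim [ 0.5252 -0.1887  0.118 ]
rim [ 0.6121 -0.1017  0.118 ]
rim [ 0.4385 -0.1029  0.118 ]
bot right [ 0.485  -0.2497] [ 0.4928 -0.2493]
bot mid [ 0.4005 -0.1597] [ 0.4037 -0.1585]
bot left [0.3978 0.0201] [0.401  0.0206]
jar far L [ 0.6762 -0.0635] [ 0.6781 -0.0628]
jar R [ 0.5936 -0.2254] [ 0.5961 -0.225 ]
```

Request:
step_arm(
  plan=[
    [0, 0, 6, 0],
    [1, -1, 11, 0],
    [4, -5, 13, -0.12],
    [8, -9.5, 13, -0.25],
    [12, -14, 13, -0.4],
  ],
  gripper=0,
)

```text
clock: 0.82
tool_pos: [0.3121, 0.558, 0.3548]
tool_rot: [[0.622, 0.783, 0.0], [0.783, -0.622, 0.001], [0.001, -0.0, -1.0]]
force: [0.4, -0.0, -0.3]
grip_width: 0.0004
```

Request:
step_arm(
  plan=[
    [4, -4.5, 0, -0.12],
    [8, -9, 0, -0.25],
    [12, -14, 0, -0.4],
    [15, -19.5, 0, -0.52],
    [17, -25.5, 0, -0.65],
  ],
)

```text
clock: 1.45
tool_pos: [0.4817, 0.3047, 0.3544]
tool_rot: [[0.969, 0.247, 0.001], [0.247, -0.969, -0.0], [0.001, 0.0, -1.0]]
force: [0.2, -0.3, -0.3]
grip_width: -0.0002
```

Request:
step_arm(
  plan=[
    [0.5, -6, 0, -0.1],
    [1, -12, 0, -0.2],
    [1, -18, 0, -0.3],
    [1, -24, 0, -0.4],
    [1, -30, 0, -0.5],
  ],
)

```text
clock: 2.08
tool_pos: [0.49, 0.0047, 0.3545]
tool_rot: [[0.969, -0.246, 0.001], [-0.246, -0.969, 0.0], [0.0, -0.001, -1.0]]
force: [1.1, 0.6, 0.1]
grip_width: -0.0
```

Request:
step_arm(
  plan=[
    [0, -6, 0, 0.15],
    [0, -12, 0, 0.3],
    [-0.5, -17, 0, 0.45],
    [-0.7, -17.5, -4, 0.6],
    [-0.7, -17.5, -9, 0.75],
  ],
)

```text
clock: 2.7
tool_pos: [0.4842, -0.1701, 0.2645]
tool_rot: [[0.874, 0.485, 0.004], [0.485, -0.874, -0.001], [0.003, 0.003, -1.0]]
force: [1.5, 0.8, -0.4]
grip_width: 0.0002
```

```bash
python3 - <<'E'
from bench import bot, snapshot
import cv2
o=bot.get_obs();print(o["clock"],o["tool_pos"],o["joints"])
a=snapshot("top")[:,:,::-1]; b=snapshot("scene")[:,:,::-1]
cv2.imwrite("pics/t1.png",cv2.resize(a[120:245,205:345],None,fx=4,fy=4,interpolation=cv2.INTER_CUBIC))
cv2.imwrite("pics/s1.png",cv2.resize(b[80:275,150:350],None,fx=3,fy=3,interpolation=cv2.INTER_CUBIC))
E
```

```text
2.7 [ 0.48415531 -0.17009369  0.26453865] [-0.20761761  0.30930182  0.57941237  2.06017969 -0.22892697  0.82913779
  1.01156673]
```

View pics/s1.png

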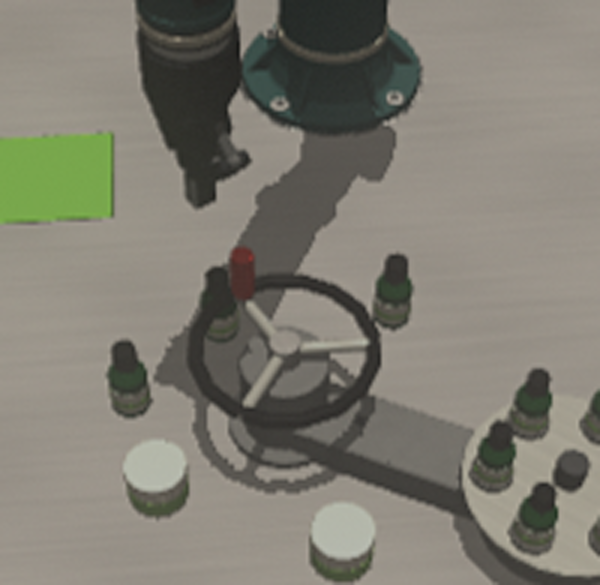

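```bash
python3 - <<'E'
from h import *
from bench import bot
import cv2
o=bot.get_obs();p=o["tool_pos"];R=o["tool_rot"]
for w in(0,.03,.05,.065):
  for s in(-1,1):
    print(w*s,[ (proj("scene",p+R@np.array([w*s,0,z]))-[150,80])*3//1 for z in(.019,0,-.03,-.054)])
E
```

```text
0 [array([201., 218.]), array([200., 203.]), array([198., 177.]), array([197., 156.])]
0 [array([201., 218.]), array([200., 203.]), array([198., 177.]), array([197., 156.])]
-0.03 [array([183., 197.]), array([182., 182.]), array([180., 156.]), array([178., 134.])]
0.03 [array([220., 240.]), array([219., 224.]), array([217., 199.]), array([216., 178.])]
-0.05 [array([172., 184.]), array([170., 168.]), array([167., 142.]), array([165., 121.])]
0.05 [array([233., 255.]), array([232., 239.]), array([231., 214.]), array([229., 193.])]
-0.065 [array([163., 174.]), array([161., 158.]), array([158., 132.]), array([156., 110.])]
0.065 [array([242., 266.]), array([242., 251.]), array([241., 225.]), array([240., 204.])]
```

View pics/t1.png

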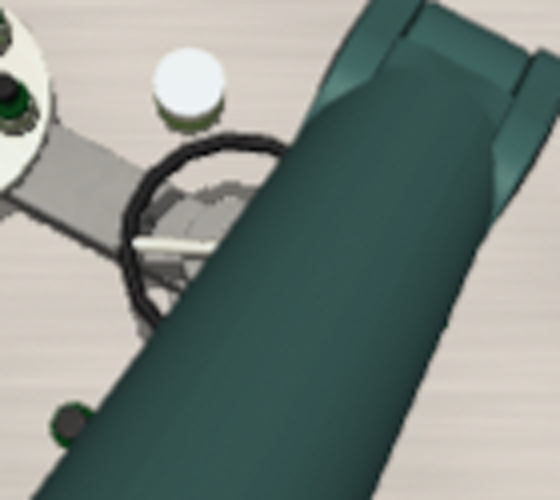

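View enlarged.

The top view is blocked by the arm. In the scene view the fingertips end near (200,205), but I projected (201,218). I'll zoom in to check the tip height.

```bash
python3 - <<'E'
from bench import snapshot
import cv2, numpy as np
b=snapshot("scene")[:,:,::-1]
c=cv2.resize(b[90:190,170:270],None,fx=6,fy=6,interpolation=cv2.INTER_CUBIC)
cv2.imwrite("pics/s2.png",np.clip(c.astype(float)*2,0,255).astype('uint8'))
E
```

```text
(no output)
```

View pics/s2.png

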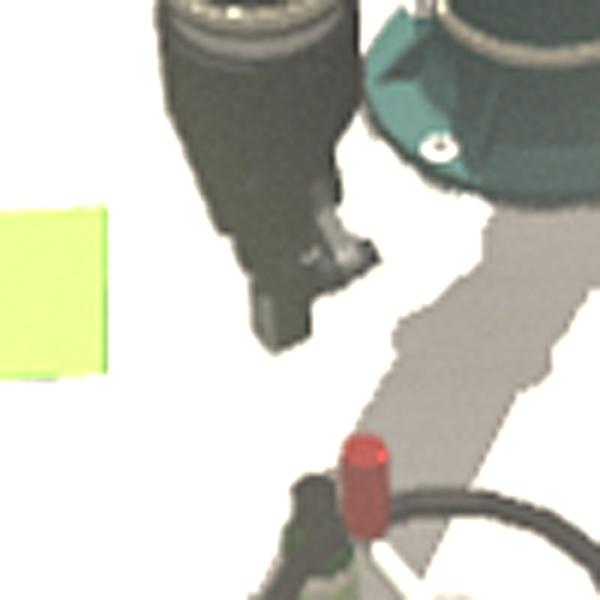

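Request:
step_arm(
  plan=[
    [0, 0, -4, 0],
    [0, 0, -8, 0],
    [0, 0, -10.8, 0],
    [0, 0, -10.8, 0],
    [0, 0, -10.8, 0],
  ],
)

```text
clock: 3.48
tool_pos: [0.4853, -0.1689, 0.1584]
tool_rot: [[0.876, 0.483, 0.004], [0.483, -0.876, -0.001], [0.003, 0.003, -1.0]]
force: [-0.0, -0.9, 0.9]
grip_width: -0.0002
```

```bash
python3 - <<'E'
from bench import snapshot,bot
from h import *
import cv2, numpy as np
o=bot.get_obs();p=o["tool_pos"];R=o["tool_rot"];print(o["clock"],p,o["force"],o["joints"])
b=snapshot("scene")[:,:,::-1]
for q in ([.0145,.011],[.0145,-.011],[-.0145,.011],[-.0145,-.011]): print((proj("scene",p+R@np.array(q+[.019]))-[170,90])*6//1)
c=cv2.resize(b[90:190,170:270],None,fx=6,fy=6,interpolation=cv2.INTER_CUBIC)
cv2.imwrite("pics/s3.png",np.clip(c.astype(float)*2,0,255).astype('uint8'))
E
```

```text
3.475 [ 0.48527097 -0.16887365  0.15841965] [-0.02103181 -0.94588707  0.88076066] [-0.11000838  0.46459928  0.47760808  2.15396192 -0.37508453  0.59795976
  1.14069153]
[287. 574.]
[329. 554.]
[254. 534.]
[296. 514.]
```

View pics/s3.png

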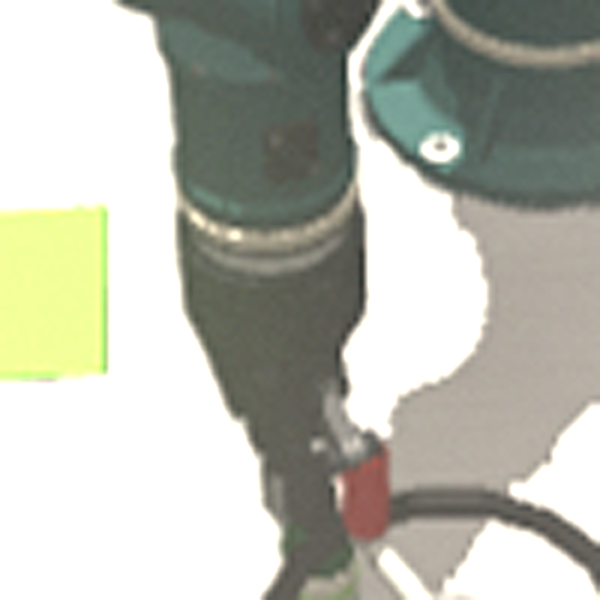

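```bash
python3 - <<'E'
from bench import bot
from h import *
np.set_printoptions(precision=4,suppress=True)
from bench import calibration
o=bot.get_obs();p=o["tool_pos"];R=o["tool_rot"]
c=calibration("scene");K=c["camera_matrix"];T=c["camera_from_world"];C=-T[:3,:3].T@T[:3,3]
def inplane(px,ty):
    a=ray("scene",px,.0);d=a-C;n=R[:,1];q=p+R[:,1]*ty
    w=C+d*(n@(q-C))/(n@d); return R.T@(w-p),w
for nm,u in(("knuckle low right",(380,445)),("knuckle left",(330,470)),("fingertip?",(310,545)),("white link",(330,400))):
    px=((u[0]+.5)/6+169.5,(u[1]+.5)/6+89.5)
    for ty in(-.011,0,.011): print(nm,ty,*inplane(px,ty))
E
```

```text
knuckle low right -0.011 [ 0.0599 -0.011  -0.0958] [ 0.532  -0.1302  0.2544]
knuckle low right 0 [ 0.0781  0.     -0.1186] [ 0.5531 -0.1311  0.2773]
knuckle low right 0.011 [ 0.0962  0.011  -0.1413] [ 0.5743 -0.1319  0.3001]
knuckle left -0.011 [ 0.0173 -0.011  -0.0418] [ 0.4949 -0.1509  0.2003]
knuckle left 0 [ 0.0367  0.     -0.0662] [ 0.5171 -0.1511  0.2248]
knuckle left 0.011 [ 0.0562  0.011  -0.0906] [ 0.5394 -0.1513  0.2492]
fingertip? -0.011 [-0.0054 -0.011   0.0301] [ 0.4754 -0.1619  0.1283]
fingertip? 0 [ 0.0148 -0.      0.0036] [ 0.4982 -0.1617  0.155 ]
fingertip? 0.011 [ 0.0349  0.011  -0.023 ] [ 0.521  -0.1616  0.1816]
white link -0.011 [ 0.0206 -0.011  -0.0884] [ 0.4976 -0.1492  0.2469]
white link 0 [ 0.04    0.     -0.1114] [ 0.5198 -0.1495  0.2699]
white link 0.011 [ 0.0593  0.011  -0.1343] [ 0.542  -0.1498  0.293 ]
```

Request:
step_arm(
  plan=[
    [-0.24, 0.44, 0, 0],
    [-0.48, 0.88, 0, 0],
    [-0.67, 1.23, 0, 0],
    [-0.67, 1.23, 0, 0],
  ],
)

```text
clock: 4.03
tool_pos: [0.4764, -0.1556, 0.1564]
tool_rot: [[0.875, 0.483, -0.0], [0.483, -0.875, 0.0], [-0.0, -0.0, -1.0]]
force: [0.3, 0.5, 0.1]
grip_width: 0.0001
```

Request:
step_arm(
  plan=[
    [-0.05, 0.09, 0, 0],
    [-0.1, 0.18, 0, 0],
    [-0.1, 0.18, 0, 0],
  ],
)

```text
clock: 4.4
tool_pos: [0.4756, -0.1543, 0.1563]
tool_rot: [[0.876, 0.483, -0.0], [0.483, -0.876, -0.0], [-0.0, -0.0, -1.0]]
force: [-0.6, -0.3, -0.4]
grip_width: -0.0003
```

Request:
step_arm(
  plan=[
    [-0.05, 0.09, 0, 0],
    [-0.05, 0.09, 0, 0],
  ],
)

```text
clock: 4.65
tool_pos: [0.4753, -0.1536, 0.1564]
tool_rot: [[0.876, 0.483, 0.0], [0.483, -0.876, -0.0], [0.0, 0.0, -1.0]]
force: [-0.1, -0.9, -1.2]
grip_width: -0.0001
```

Request:
step_arm(
  plan=[
    [-0.05, 0.09, 0, 0],
    [-0.05, 0.09, 0, 0],
  ],
)

```text
clock: 4.9
tool_pos: [0.4752, -0.1534, 0.1565]
tool_rot: [[0.876, 0.483, 0.001], [0.483, -0.876, -0.002], [0.0, 0.002, -1.0]]
force: [1.5, -2.6, -1.8]
grip_width: 0.0001
```

Request:
step_arm(
  plan=[
    [-0.05, 0.09, 0, 0],
    [-0.05, 0.09, 0, 0],
  ],
)

```text
clock: 5.15
tool_pos: [0.4742, -0.152, 0.1565]
tool_rot: [[0.876, 0.483, 0.0], [0.483, -0.876, -0.001], [-0.0, 0.001, -1.0]]
force: [1.0, -3.7, -1.1]
grip_width: -0.0003
```

Contact was made at finger position (0.4752, -0.1533). Keeping the orientation fixed means the finger should be back at that point after exactly one turn. Next I'll work out the circle of shifts.

```bash
python3 - <<'E'
import numpy as np
A=np.array([52.55,-10.15]); r=7.15; a=-136.; cur=np.array([47.39,-15.11])
for k in range(8):
    rows=[]
    for i in range(5):
        a-=9; q=A+r*np.array([np.cos(np.radians(a)),np.sin(np.radians(a))])
        rows.append([round(v,2) for v in (q-cur)]+[0,0])
    print(k,round(a),rows, "end",cur+np.array(rows[-1][:2])); cur=cur+np.array(rows[-1][:2])
E
```

```text
0 -181 [[np.float64(-0.7), np.float64(0.86), 0, 0], [np.float64(-1.27), np.float64(1.83), 0, 0], [np.float64(-1.68), np.float64(2.87), 0, 0], [np.float64(-1.92), np.float64(3.96), 0, 0], [np.float64(-1.99), np.float64(5.08), 0, 0]] end [ 45.4  -10.03]
1 -226 [[np.float64(0.11), np.float64(1.12), 0, 0], [np.float64(0.39), np.float64(2.21), 0, 0], [np.float64(0.84), np.float64(3.24), 0, 0], [np.float64(1.44), np.float64(4.18), 0, 0], [np.float64(2.18), np.float64(5.02), 0, 0]] end [47.58 -5.01]
2 -271 [[np.float64(0.87), np.float64(0.72), 0, 0], [np.float64(1.84), np.float64(1.29), 0, 0], [np.float64(2.88), np.float64(1.7), 0, 0], [np.float64(3.97), np.float64(1.94), 0, 0], [np.float64(5.09), np.float64(2.01), 0, 0]] end [52.67 -3.  ]
3 -316 [[np.float64(1.12), np.float64(-0.11), 0, 0], [np.float64(2.21), np.float64(-0.39), 0, 0], [np.float64(3.24), np.float64(-0.84), 0, 0], [np.float64(4.18), np.float64(-1.44), 0, 0], [np.float64(5.02), np.float64(-2.18), 0, 0]] end [57.69 -5.18]
4 -361 [[np.float64(0.72), np.float64(-0.87), 0, 0], [np.float64(1.29), np.float64(-1.84), 0, 0], [np.floa
[... 213 characters left out ...]
0.39), np.float64(-2.21), 0, 0], [np.float64(-0.84), np.float64(-3.24), 0, 0], [np.float64(-1.44), np.float64(-4.18), 0, 0], [np.float64(-2.18), np.float64(-5.02), 0, 0]] end [ 57.52 -15.29]
6 -451 [[np.float64(-0.87), np.float64(-0.72), 0, 0], [np.float64(-1.84), np.float64(-1.29), 0, 0], [np.float64(-2.88), np.float64(-1.7), 0, 0], [np.float64(-3.97), np.float64(-1.94), 0, 0], [np.float64(-5.09), np.float64(-2.01), 0, 0]] end [ 52.43 -17.3 ]
7 -496 [[np.float64(-1.12), np.float64(0.11), 0, 0], [np.float64(-2.21), np.float64(0.39), 0, 0], [np.float64(-3.24), np.float64(0.84), 0, 0], [np.float64(-4.18), np.float64(1.44), 0, 0], [np.float64(-5.02), np.float64(2.18), 0, 0]] end [ 47.41 -15.12]
```

Request:
step_arm(
  plan=[
    [-0.7, 0.86, 0, 0],
    [-1.27, 1.83, 0, 0],
    [-1.68, 2.87, 0, 0],
    [-1.92, 3.96, 0, 0],
    [-1.99, 5.08, 0, 0],
  ],
)

```text
clock: 5.78
tool_pos: [0.4553, -0.1006, 0.1571]
tool_rot: [[0.876, 0.483, 0.003], [0.483, -0.876, -0.001], [0.002, 0.002, -1.0]]
force: [1.3, -3.3, 0.3]
grip_width: 0.0003
```

```bash
cat > look.py <<'E'
import sys
from bench import snapshot,bot
import cv2, numpy as np
b=snapshot("scene")[:,:,::-1]
c=cv2.resize(b[110:250,170:310],None,fx=4.2,fy=4.2,interpolation=cv2.INTER_CUBIC)
cv2.imwrite(f"pics/{sys.argv[1]}.png",np.clip(c.astype(float)*1.6,0,255).astype('uint8'))
E
python3 look.py s4
```

```text
(no output)
```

View pics/s4.png

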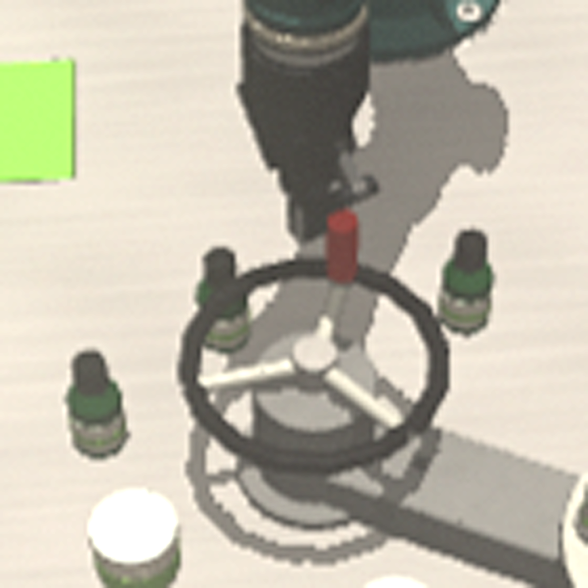

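```bash
python3 - <<'E'
from bench import bot
from h import *
o=bot.get_obs();p=o["tool_pos"];R=o["tool_rot"]; f=lambda v:(proj("scene",v)-[170,110])*4.2//1
for z in(.019,.005,-.054):
  print(z,[f(p+R@np.array([sx*.0145,sy*.011,z])) for sx in(-1,1) for sy in(-1,1)])
A=np.array([.5255,-.1015])
for ang in(-201,-199,-197): 
  k=np.radians(ang);h=[*(A+.07*np.array([np.cos(k),np.sin(k)])),.18];print(ang,f(h),f([h[0],h[1],.128]))
E
```

```text
0.019 [array([310., 236.]), array([282., 249.]), array([334., 263.]), array([306., 276.])]
0.005 [array([310., 222.]), array([282., 235.]), array([334., 248.]), array([306., 262.])]
-0.054 [array([309., 159.]), array([280., 172.]), array([335., 186.]), array([306., 200.])]
-201 [342. 217.] [342. 270.]
-199 [339. 216.] [338. 269.]
-197 [335. 216.] [334. 269.]
```

Request:
step_arm(
  plan=[
    [0.11, 1.12, 0, 0],
    [0.39, 2.21, 0, 0],
    [0.84, 3.24, 0, 0],
    [1.44, 4.18, 0, 0],
    [2.18, 5.02, 0, 0],
  ],
)

```text
clock: 6.45
tool_pos: [0.4741, -0.05, 0.1559]
tool_rot: [[0.876, 0.483, -0.004], [0.483, -0.876, 0.0], [-0.003, -0.002, -1.0]]
force: [-1.7, -3.7, 0.8]
grip_width: 0.0001
```

```bash
python3 look.py s5
```

```text
(no output)
```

View pics/s5.png

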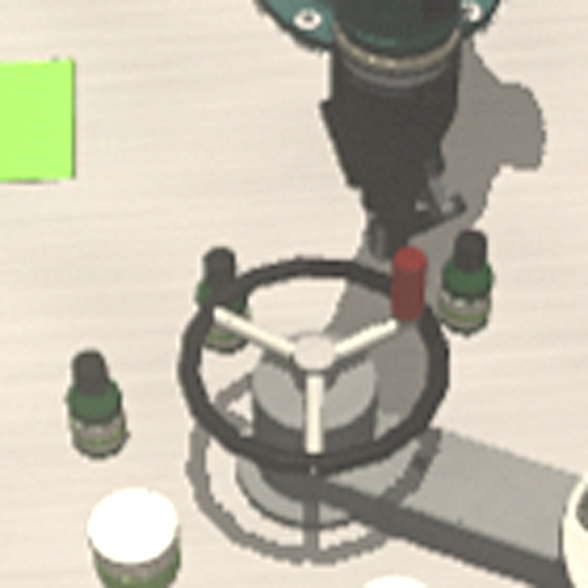

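The finger is still seated behind the handle, which has turned about 95° and sits at (407,285). The knuckle clears the handle top.

Request:
step_arm(
  plan=[
    [0.87, 0.72, 0, 0],
    [1.84, 1.29, 0, 0],
    [2.88, 1.7, 0, 0],
    [3.97, 1.94, 0, 0],
    [5.09, 2.01, 0, 0],
  ],
)

```text
clock: 7.12
tool_pos: [0.5262, -0.0291, 0.1558]
tool_rot: [[0.875, 0.484, -0.003], [0.484, -0.875, 0.002], [-0.002, -0.003, -1.0]]
force: [-4.2, -1.0, -0.1]
grip_width: -0.0001
```

```bash
python3 look.py s6
```

```text
(no output)
```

View pics/s6.png

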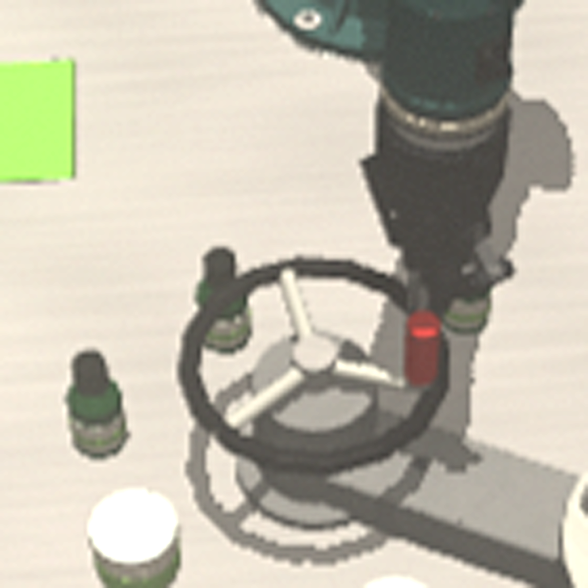

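The handle is at (422,350), about 135° round, with the push force around 4 N.

Request:
step_arm(
  plan=[
    [1.12, -0.11, 0, 0],
    [2.21, -0.39, 0, 0],
    [3.24, -0.84, 0, 0],
    [4.18, -1.44, 0, 0],
    [5.02, -2.18, 0, 0],
  ],
)

```text
clock: 7.8
tool_pos: [0.5779, -0.0521, 0.1563]
tool_rot: [[0.875, 0.483, -0.0], [0.483, -0.875, 0.001], [0.0, -0.001, -1.0]]
force: [-4.0, 1.6, -0.4]
grip_width: 0.0001
```

```bash
python3 look.py s7
```

```text
(no output)
```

View pics/s7.png

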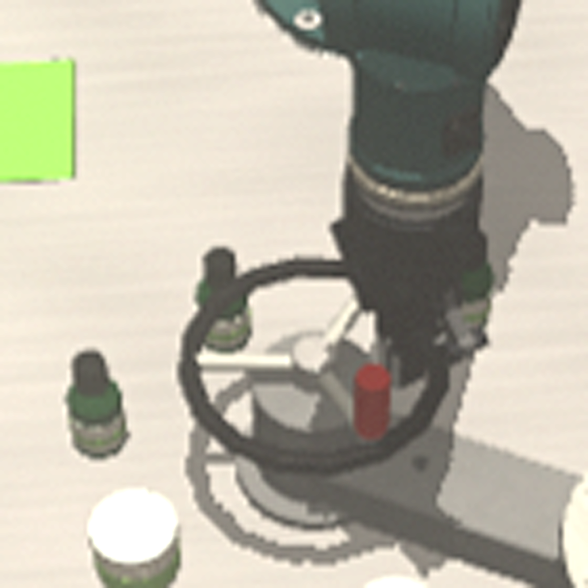

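The handle is at (372,400), about 180° round, with the finger behind it to the right.

Request:
step_arm(
  plan=[
    [0.72, -0.87, 0, 0],
    [1.29, -1.84, 0, 0],
    [1.7, -2.88, 0, 0],
    [1.94, -3.97, 0, 0],
    [2.01, -5.09, 0, 0],
  ],
)

```text
clock: 8.48
tool_pos: [0.597, -0.103, 0.1564]
tool_rot: [[0.875, 0.483, -0.001], [0.483, -0.875, 0.002], [-0.0, -0.002, -1.0]]
force: [-5.0, 4.9, 2.7]
grip_width: 0.0002
```

```bash
python3 look.py s8
```

```text
(no output)
```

View pics/s8.png

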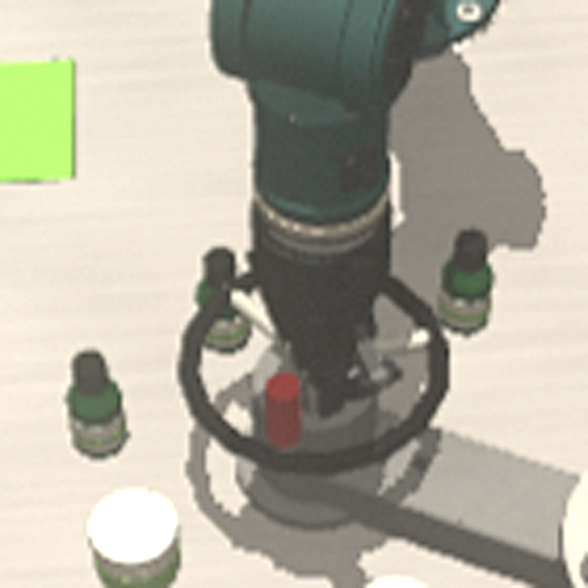

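The handle is at (283,410), and the angled face contact gives a slightly higher force of about 7 N. I'll continue.

Request:
step_arm(
  plan=[
    [-0.11, -1.12, 0, 0],
    [-0.39, -2.21, 0, 0],
    [-0.84, -3.24, 0, 0],
    [-1.44, -4.18, 0, 0],
    [-2.18, -5.02, 0, 0],
  ],
)

```text
clock: 9.15
tool_pos: [0.5761, -0.1542, 0.1568]
tool_rot: [[0.876, 0.483, 0.002], [0.483, -0.876, -0.001], [0.002, 0.001, -1.0]]
force: [0.8, 4.3, 0.5]
grip_width: 0.0002
```

```bash
python3 look.py s9
```

```text
(no output)
```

View pics/s9.png

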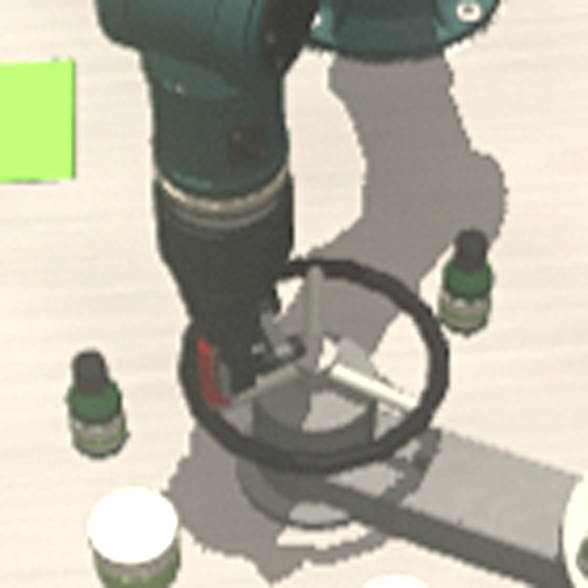

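The handle is at (208,370), about 275° round, partly hidden by the fingers. It's still being pushed properly.

Request:
step_arm(
  plan=[
    [-0.87, -0.72, 0, 0],
    [-1.84, -1.29, 0, 0],
    [-2.88, -1.7, 0, 0],
    [-3.97, -1.94, 0, 0],
    [-5.09, -2.01, 0, 0],
  ],
)

```text
clock: 9.82
tool_pos: [0.5246, -0.1753, 0.1568]
tool_rot: [[0.876, 0.482, 0.002], [0.482, -0.876, -0.003], [0.001, 0.003, -1.0]]
force: [3.1, -0.2, -0.0]
grip_width: 0.0002
```

```bash
python3 look.py s10
```

```text
(no output)
```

View pics/s10.png

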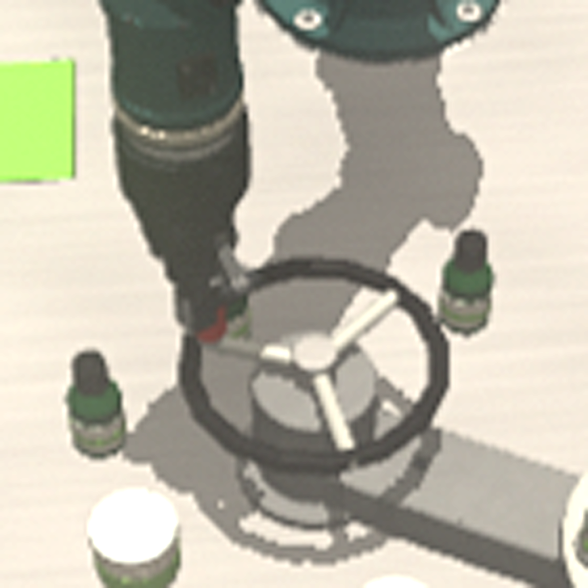

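Request:
step_arm(
  plan=[
    [-1.12, 0.11, 0, 0],
    [-2.21, 0.39, 0, 0],
    [-3.24, 0.84, 0, 0],
    [-3.8, 1.17, 0, 0],
    [-4.18, 1.44, 0, 0],
  ],
)

```text
clock: 10.5
tool_pos: [0.4821, -0.1593, 0.1564]
tool_rot: [[0.876, 0.483, -0.0], [0.483, -0.876, -0.001], [-0.0, 0.0, -1.0]]
force: [3.2, -2.2, -0.2]
grip_width: -0.0001
```

```bash
python3 look.py s11; python3 -c "
from bench import bot
o=bot.get_obs();print(o['clock'],o['tool_pos'],o['force'])"
```

```text
10.55 [ 0.48150425 -0.15872116  0.15628698] [ 1.47960966 -0.25483354  0.93112018]
```

View pics/s11.png

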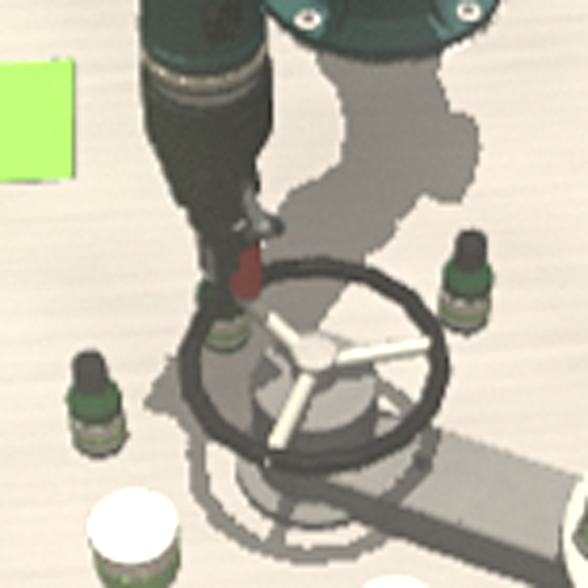

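Request:
step_arm(
  plan=[
    [-0.15, 0.12, 0, 0],
    [-0.3, 0.25, 0, 0],
    [-0.45, 0.38, 0, 0],
    [-0.45, 0.38, 0, 0],
  ],
)

```text
clock: 11.05
tool_pos: [0.4782, -0.155, 0.1564]
tool_rot: [[0.876, 0.483, -0.0], [0.483, -0.876, 0.0], [-0.0, -0.0, -1.0]]
force: [2.6, -1.2, -1.0]
grip_width: -0.0001
```

Request:
step_arm(
  plan=[
    [-0.1, 0.08, 0, 0],
    [-0.17, 0.15, 0, 0],
    [-0.17, 0.15, 0, 0],
  ],
)

```text
clock: 11.42
tool_pos: [0.4766, -0.1536, 0.1564]
tool_rot: [[0.876, 0.483, 0.0], [0.483, -0.876, 0.0], [0.0, -0.0, -1.0]]
force: [3.0, -2.0, -0.4]
grip_width: 0.0004
```

```bash
python3 - <<'E'
from bench import snapshot,bot
import cv2
o=bot.get_obs();print(o['clock'],o['tool_pos'],o['force'])
b=snapshot("scene")[:,:,::-1]
cv2.imwrite("pics/s12.png",cv2.resize(b[150:275,170:310],None,fx=4.8,fy=4.8,interpolation=cv2.INTER_CUBIC)[:600])
E
```

```text
11.425 [ 0.47659671 -0.15363757  0.15641701] [ 2.98380793 -2.01876485 -0.41673743]
```

View pics/s12.png

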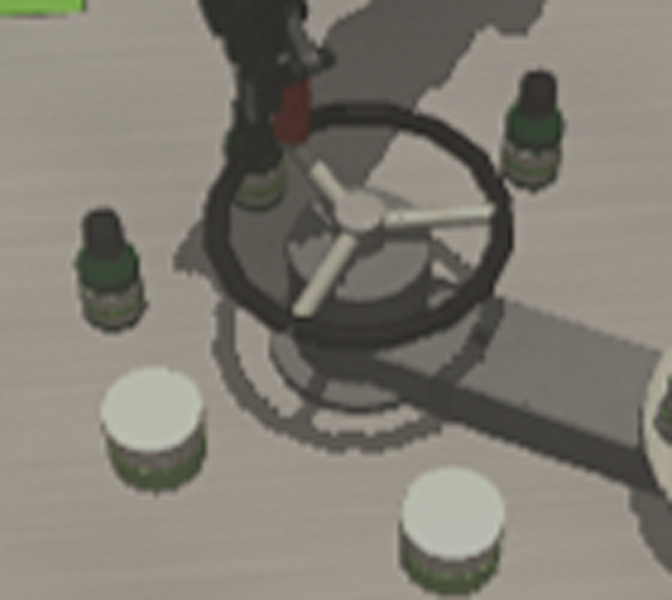

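The picture now looks the same as the first one: spoke ends are at (493,212) and (304,308). To get the residual angle, I'll unwrap the spokes in polar form and compare them with the first picture.

```bash
cat > ang.py <<'E'
import cv2,sys
from h import *
from bench import snapshot
def prof(n,im,scale,A=(.5255,-.1015)):
    th=np.radians(np.arange(0,360,.25)); rr=np.arange(.022,.060,.001)
    m=np.array([[ ((proj(n,[A[0]+r*np.cos(t),A[1]+r*np.sin(t),.123])+.5)*scale-.5) for t in th] for r in rr]).astype(np.float32)
    g=cv2.remap(im.max(axis=2).astype(np.float32),m[:,:,0],m[:,:,1],cv2.INTER_LINEAR)
    return g
def cmp(n,a,sa,b,sb):
    ga,gb=prof(n,a,sa),prof(n,b,sb)
    pa,pb=ga.mean(0),gb.mean(0)
    for c in (-31,89,209):   # expected spoke angles
        out=[]
        for p in(pa,pb):
            i=(np.arange(int((c-14)*4),int((c+14)*4)))%1440; w=p[i]; w=np.clip(w-np.percentile(w,70),0,None); out.append((w*np.arange(len(w))).sum()/w.sum()/4-14+c)
        print(n,c,"first %.2f now %.2f diff %.2f"%(out[0],out[1],out[1]-out[0]))
if __name__=="__main__":
    for n in("scene","top"):
        cmp(n,cv2.imread(f"pics/{n}0.png"),1.5,snapshot(n)[:,:,::-1],1)
E
python3 ang.py
```

```text
Traceback (most recent call last):
  File "ang.py", line 19, in <module>
    cmp(n,cv2.imread(f"pics/{n}0.png"),1.5,snapshot(n)[:,:,::-1],1)
    ~~~^^^^^^^^^^^^^^^^^^^^^^^^^^^^^^^^^^^^^^^^^^^^^^^^^^^^^^^^^^^^
  File "ang.py", line 10, in cmp
    ga,gb=prof(n,a,sa),prof(n,b,sb)
          ~~~~^^^^^^^^
  File "ang.py", line 6, in prof
    m=np.array([[ ((proj(n,[A[0]+r*np.cos(t),A[1]+r*np.sin(t),.123])+.5)*scale-.5) for t in th] for r in rr]).astype(np.float32)
                    ~~~~^^^^^^^^^^^^^^^^^^^^^^^^^^^^^^^^^^^^^^^^^^^^
  File "h.py", line 9, in proj
    c=calibration(n);K=c["camera_matrix"];T=c["camera_from_world"]
ValueError: time passes only in moves, steps and waits
```

```bash
sed -i 's/^from bench import calibration/from bench import calibration as _c\nimport functools\ncalibration=functools.lru_cache(_c)/' h.py; python3 ang.py
```

```text
scene -31 first -30.14 now -29.67 diff 0.48
scene 89 first 85.49 now 86.51 diff 1.02
scene 209 first 209.39 now 210.06 diff 0.67
top -31 first -32.30 now -41.90 diff -9.60
top 89 first 90.16 now 77.60 diff -12.56
top 209 first 207.82 now 197.72 diff -10.10
```

The scene view puts the wheel about 0.7° short. The top view is blocked by the arm, so I'm ignoring it. I'll nudge about 0.8 mm.

Request:
step_arm(
  plan=[
    [-0.03, 0.03, 0, 0],
    [-0.06, 0.06, 0, 0],
    [-0.06, 0.06, 0, 0],
  ],
)

```text
clock: 12.0
tool_pos: [0.4761, -0.1532, 0.1564]
tool_rot: [[0.876, 0.483, 0.0], [0.483, -0.876, -0.0], [0.0, 0.0, -1.0]]
force: [3.9, -1.3, -0.7]
grip_width: -0.0002
```

```bash
python3 ang.py | grep scene
```

```text
scene -31 first -30.14 now -30.11 diff 0.03
scene 89 first 85.49 now 85.84 diff 0.36
scene 209 first 209.39 now 209.40 diff 0.01
```

The wheel is within about 0.1–0.3° of its start. Now I'll back straight off, lift, and clear out.

Request:
step_arm(
  plan=[
    [0.4, -0.6, 0, 0],
    [1.2, -2, 0, 0],
    [1.6, -2.8, 0, 0],
    [1.6, -2.8, 4, 0],
    [1.6, -2.8, 9, 0],
  ],
)

```text
clock: 12.72
tool_pos: [0.4908, -0.1816, 0.2463]
tool_rot: [[0.876, 0.482, -0.004], [0.482, -0.876, 0.0], [-0.004, -0.002, -1.0]]
force: [0.8, 0.6, 0.9]
grip_width: -0.0002
```

Request:
step_arm(
  plan=[
    [0, -2, 5, 0],
    [0, -6, 9, 0],
    [0, -12, 9, 0],
    [-1, -18, 9, 0],
    [-2, -23, 9, 0],
  ],
)

```text
clock: 13.35
tool_pos: [0.4708, -0.4139, 0.3364]
tool_rot: [[0.876, 0.482, -0.001], [0.482, -0.876, -0.0], [-0.001, -0.0, -1.0]]
force: [0.6, 0.6, 0.2]
grip_width: 0.0001
```

```bash
python3 ang.py; python3 - <<'E'
from bench import snapshot,bot
import cv2
o=bot.get_obs();print(o['clock'],o['tool_pos'],o['force'])
for n in("scene","top"):
    cv2.imwrite(f"pics/{n}_end.png",cv2.resize(snapshot(n)[:,:,::-1],(768,576),interpolation=cv2.INTER_CUBIC))
E
```

```text
scene -31 first -30.14 now -30.11 diff 0.04
scene 89 first 85.49 now 85.76 diff 0.27
scene 209 first 209.39 now 209.23 diff -0.15
top -31 first -32.30 now -32.21 diff 0.09
top 89 first 90.16 now 90.15 diff -0.00
top 209 first 207.82 now 208.12 diff 0.30
13.45 [ 0.46719646 -0.41897097  0.33681364] [-1.00939324  0.92919607  0.0756802 ]
```

View pics/top_end.png

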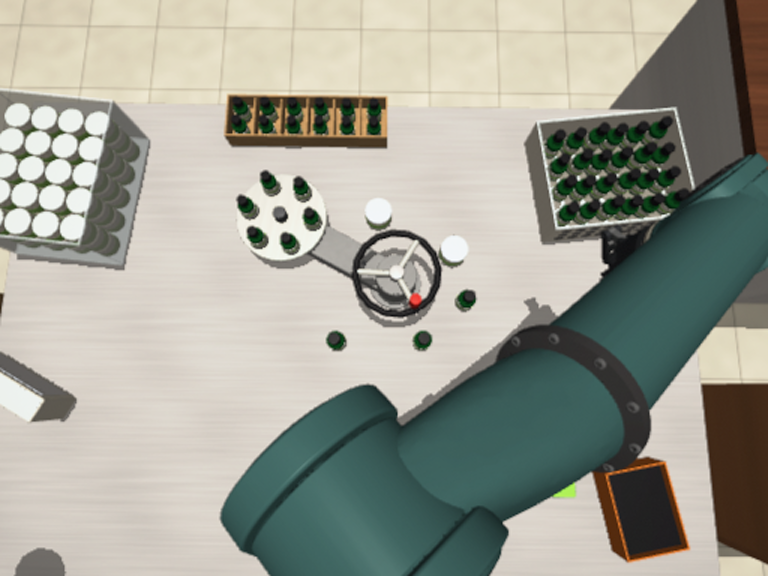

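View pics/scene_end.png

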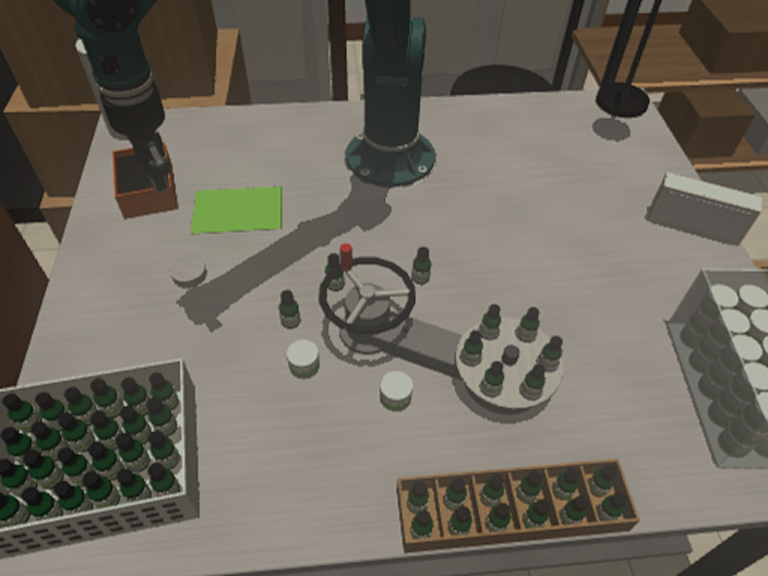

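Both views match the first pictures: handle at (416,300) in top and (346,257) in scene, with bottles, jars and tin unmoved. I'll let the arm settle, then hand in.

Request:
step_arm(
  plan=[
    [0, 0, 0, 0],
    [0, 0, 0, 0],
    [0, 0, 0, 0],
  ],
)

```text
clock: 13.92
tool_pos: [0.4726, -0.41, 0.3364]
tool_rot: [[0.875, 0.485, 0.0], [0.485, -0.875, 0.001], [0.0, -0.0, -1.0]]
force: [-0.0, -0.2, -0.8]
grip_width: -0.0003
```

```bash
python3 -c "
from bench import bot,job_done
print(abs(bot.get_obs()['qd']).max()); print(job_done())"
```

```text
0.005881885080681068
the job is handed in; nothing more can be done
None
```

I pushed the hand wheel clockwise through one full turn by its red handle and handed the job in at about 14 s. I used only the outside of the closed fingers and didn't grip the handle.

- **Wheel angle:** in the last pictures from both cameras, the spokes were within about 0.3° of where they started.
- **Forces:** the push readings were about 3 to 7 N.
- **Other objects:** the carousel shows the same bottle pattern as at the start. The loose bottles, jars and tin looked unmoved, but the arm hid the tin in the last top view.
- **Finish:** the arm ended about 0.3 m to the side of the wheel and raised, with force near zero and almost no joint motion.

Two checks disagreed:
- **Fingertip height:** the tips looked roughly 10 to 15 mm higher in the scene camera than the stated tool length suggests. They still overlapped the handle well and stayed clear of the rim.
- **Top view during the turn:** the arm blocked it, so its angle reading at that point was meaningless and I ignored it. It agreed with the scene camera once the arm was clear.

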